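Clamp a visor frame in the assembly jig

ROBOT

A 7-joint arm with a two-finger parallel gripper is mounted at the origin on the work surface. World frame = base frame: x ahead of the robot, y to its left, z up, the work surface at z = 0. Lengths are in m, angles in rad, forces in N, time in s.
With the tool pointing down it reaches from about 0.35 to 0.9 m from the base axis. Payload 8.1 kg.
Tool frame: the origin (TCP) lies on the mounting face of the last link; the fingertips stand 178 mm ahead of it and the grasp point (between the pads) lies 159 mm ahead of it; z points along the fingers, x is the direction in which the jaws open and shut, and the axes are right-handed (so a half turn about z gives the same grasp; the last joint's range is limited). The gripper opens to 92 mm and grips with 3 to 60 N. Pads are 19 mm wide; open, the fingers measure 130 mm over their backs; the gripper's body (75 mm by 190 mm) begins 47 mm behind the grasp point.
Start: joints at [1.2, 0.434, 0.025, 1.573, -0.012, 1.134, -0.075], TCP at [0.165, -0.603, 0.405] pointing down, gripper open.
Joint ranges: [-2.62, 2.62], [-0.44, 2.09], [-1.27, 1.32], [0.08, 2.57], [-1.32, 4.46], [0.12, 2], [-2.74, 2.74]. Speed limits (rad/s): [2.22, 2.22, 3.01, 3.01, 3.14, 3.14, 3.14].

INTERFACE

Orientations are given as [roll, pitch, yaw] about the fixed x, y, z axes, in that order (R = Rz(yaw) Ry(pitch) Rx(roll)).
In Python, from plant import r, grab_frame, boxes_of, silhouettes gives the robot as it stands.
- The arm moves only by the tool step_arm, never from a script. Its arguments are lists of equal length, an entry for each row: "slide": the shift along the world's x, y, z in m, a list of three; "dr": the turn, a rotation vector about the world's x, y, z in rad, a list of three; "fingers": the opening, from 0 (shut) to 1 (fully open). In form: {"slide": [[tx, ty, tz], ...], "dr": [[rx, ry, rz], ...], "fingers": [fingers, ...]}. A call has 1 to 12 rows; each row is the pose to reach, as a shift and turn from the pose commanded when the call began; what a row does not reach only later rows make up. A row lasts 1/8 s, in which the tool goes at most 62.5 mm and 10.7 degrees, less where a joint would pass 70% of its speed; a pose out of reach is approached as far as the arm can. A call with a gripper value outside its range is refused whole. The fingers move at their own pace and stop on an object; "squeeze" is the grip in N (left out, the last holds). Time passes only in rows, so rows that repeat a pose let the fingers close. It gives the time, the measured TCP pose, the force and the opening at its end, in the units of the state.
- r.observe(): the state, without advancing time (a new reading comes with each control period).
- grab_frame(name): name is "scene" or "top"; returns a dict with "frame" (420x560x3 uint8, blue, green, red), "K" (3x3 intrinsics, pixels), "eye" and "rotation" of the camera in the world. Camera axes: x right, y up, looking along -z (the intrinsics and any distortion apply to the point x, -y, -z); pixel columns grow to the right and rows downward; lengths in m; the calibration is good to about 2 mm. A picture is of the moment at which its call begins. There is no depth.
- r.close_job(): hands the job in, once; it reports no verdict.
Trained networks look in the newest picture that a camera, given by its name, has taken for a name from the list of things; names that differ only in an ending like _2 or _b are one class to them, and where a whole thing is asked for, a point or a joint stands for the part that bears it (a point fixed in the world has none). Each returns a list of dicts, best first, with "p" (0 to 1); they miss things now and then, are a little off and sometimes report something else, mostly with a low value. They report only what shows in the picture. A call takes as long as a camera call. They do not tell look-alikes from the thing itself.
- boxes_of(camera, query): "rect" ([left, top, width, height] in pixels, round what is visible of it).
- silhouettes(camera, query): "pixels" (420x560 bool, what is visible of it) and "rect" ([left, top, width, height] in pixels, round what is visible of it).
The state is a dict: "time_s": time; "joints": joint angles; "joint_velocities": joint speeds; "tau": joint torques, N m; "position": TCP position; "tcp_rot": TCP orientation; "wrist_force": force on the tool from outside, world axes, zero at the start; "torque": the same for the moment, N m; "opening": finger opening in m.
Only numpy, scipy, OpenCV 4.12 (cv2) and the standard library are available. Lean on these libraries where they do the work, as an engineer would, in place of code of your own. Each camera call takes 0.05 s, during which the arm holds its last target. There are 200 camera calls.

TASK

Clamp the blue visor frame that lies in the grey jig: set the loose clamp bar over the wing fastener and the two dowels, lower it gently until it lies flat on both rests, then turn the wing clockwise a quarter turn until it drops into its locked detent. The wing's pin must ride up its ramp and down again in contact with the bar: give way to it as it rises, neither forcing it nor pulling it up off the bar. Leave the other things on the table where they are.

Things in the scene. Friction and masses are not known exactly. Their poses are not given: they have to be found in the camera images.
- jig: Fixed grey jig: base 130 x 210 x 16 mm (x from -55 to +75 mm, y +-105 mm), origin at the table surface, z up. The wing's axis is at x 0, y +35 mm. A blue U-shaped visor frame is fixed in it, top 30 mm above the origin, legs out to x = +142 mm; the clamp bar spans above it.
- seat (a point): Where the seated bar's origin belongs, same yaw as jig: jig's (0, 0, 32 mm), level with the tops of two rests (50 x 22 mm) at y = -78 and +78 mm. On each rest, at x 0, stands a steel dowel 8 mm across, 13 mm tall, with a tapered tip.
- bar: Loose aluminium clamp bar, 0.2 to 0.4 kg, flat on the table: plate 50 (x) x 180 (y) x 10 (z) mm, origin at the centre of its underside. Through slot 20 (x) x 56 (y) mm centred at y +35 mm for the wing; two 10 mm dowel holes at y -78 and +78 mm. It fits one way round only, slot over the wing.
- bar_rib (a point): Middle of the bar's grip rib, 30 mm above the bar's underside at y -26 mm: an upright rib 10 mm thick (x), 44 mm long (y), from the plate's top (10 mm) to 42 mm above the underside. Axes as the bar's.
- bar_track (a point): On the bar's top at the slot's centre. Beside the slot, 10 to 24 mm out in +x and -x, lie two steel cam tracks: for the pin turning clockwise, a ramp 5 mm high, then a groove along x with its floor 2 mm above the plate, then a stop wall 6 mm high that blocks further turning.
- wing: Wing fastener: upright rubber-faced (grippy) steel blade 10 mm thick (its x), 32 mm long (its y), 7 to 37 mm above its origin; below it a cross pin 6 mm thick, 48 mm long (y). Origin on the vertical turning axis at the pin's underside, 43 mm above the jig's when down. Starts with the blade along the jig's y within 0.1 rad. Turns clockwise from above to lock: blade along the jig's x, origin then 44 mm above the jig's.
- wing_grip (a point): On the axis, 28 mm above the wing's origin, good to hold the blade at. A spring pulls the wing down with 4 N at rest, 6 N when lifted 4 mm. With the bar seated the pin starts 1 mm clear of the plate, climbs a ramp from 0.5 to 1 rad (4 mm) and drops 3 mm into the groove at 1.57 rad. Needs about 0.1 N m. The blade is grippy: turned with the hand kept at one height, even loosely held, it binds and bears hard on the bar; the hand must rise with it.
- screwdriver: Bystander: screwdriver 170 mm long, lying.
- gel_bottle: Bystander: clear bottle, 60 mm across, 160 mm tall, upright; origin under its centre.
- pen_cup: Bystander: black cup with pens, 76 mm across, 90 mm tall (pens to 150 mm); origin under its centre.
There are look-alikes about, which are no part of the job. Leave any green or purple look-alike of the bar alone.

How it is judged:
On the way, in this order (a step that is already met when the one before it is completed fails the run):
1. the clamp bar lies home on both rests with the wing still open (z of bar in the frame of jig between 0.03 and 0.034 m and x of bar in the frame of jig between -0.003 and 0.003 m and y of bar in the frame of jig between -0.003 and 0.003 m and angle between the y axis of bar and the y axis of jig, either way round below 0.06 rad and angle between bar's own z axis and vertical below 0.03 rad and angle between the y axis of wing and the y axis of jig, either way round below 0.4 rad), for 0.2 s.
2. the wing, partly turned, rides up the ramp with its pin pressed on the bar (z of bar in the frame of jig between 0.03 and 0.034 m and x of bar in the frame of jig between -0.003 and 0.003 m and y of bar in the frame of jig between -0.003 and 0.003 m and angle between the y axis of bar and the y axis of jig, either way round below 0.06 rad and angle between bar's own z axis and vertical below 0.03 rad and z of wing in the frame of jig above 0.0455 m and angle between the y axis of wing and the x axis of jig, either way round above 0.3 rad and contact force between wing and bar above 1.5 N), for 0.05 s.
3. the wing has dropped into its locked detent (z of bar in the frame of jig between 0.03 and 0.034 m and x of bar in the frame of jig between -0.003 and 0.003 m and y of bar in the frame of jig between -0.003 and 0.003 m and angle between the y axis of bar and the y axis of jig, either way round below 0.06 rad and angle between bar's own z axis and vertical below 0.03 rad and angle between the y axis of wing and the x axis of jig, either way round below 0.12 rad and z of wing in the frame of jig below 0.0452 m), for 0.2 s.
At the end, for the whole second after the job is handed in: The bar lies on both rests, within 3 mm of its seat in x and y, 2 mm in height and 0.06 rad in yaw, level within 0.03 rad; the wing's blade lies across the bar within 0.12 rad and has dropped into the groove (origin less than 45.2 mm above the jig's origin); both at rest (all of step 3 and linear speed of bar below 0.02 m/s and angular speed of wing below 0.1 rad/s); the robot touches nothing.
It fails at once if the wing is forced against the bar (over 25 N) (contact force between wing and bar above 25 N).
It fails at once if the bar is slammed or pressed onto the jig (over 90 N) (contact force between bar and jig above 90 N).
It fails at once if a bystander is moved by more than 20 mm (distance of any of screwdriver, gel_bottle, pen_cup from where it was at the start of the episode above 0.02 m).
It also fails if it takes over 72 s, if anything falls off the work surface, if the arm or the gripper's body presses on something with over 40 N, if the wrist force passes 120 N, or if a joint passes its speed limit or range.

## Working session

There is one attempt and no reset: what is moved stays moved. The work goes in short steps, Python scripts to look and compute and a tool call to move; the robot and the scene stay as the last step left them, time stands still between calls to the robot, and variables do not carry over. Pictures are saved under pics/ and viewed, about 8 in all and at most 12, crops included, and the job is handed in when it is done.

Besides the shell and the picture viewer there is one more tool, called after "Call:" as a command line: name --argument value ..., lists and objects as JSON in quotes. step_arm: Moves the arm, as the interface text tells. Its arguments: {"type":"object","properties":{"slide":{"type":"array"},"dr":{"type":"array"},"fingers":{"type":"array"},"squeeze":{"type":"number"}},"required":["slide","dr","fingers"]}

```bash
ls; mkdir -p pics; cat > h.py <<'E'
import numpy as np,cv2
from plant import r,grab_frame,boxes_of,silhouettes
def proj(f,P):
    P=np.atleast_2d(P);c=(P-f["eye"])@np.array(f["rotation"]);c=c*[1,-1,-1]
    q=c@np.array(f["K"]).T;return q[:,:2]/q[:,2:]
def unproj(f,uv,z):
    uv=np.atleast_2d(uv);d=np.c_[uv,np.ones(len(uv))]@np.linalg.inv(f["K"]).T
    d=(d*[1,-1,-1])@np.array(f["rotation"]).T;e=np.array(f["eye"])
    return e+d*((z-e[2])/d[:,2:])
E
python3 - <<'E'
from h import *
print(r.observe())
for n in("scene","top"):
    f=grab_frame(n);cv2.imwrite(f"pics/{n}0.png",f["frame"]);print(n,f["eye"],f["K"],{k:v for k,v in f.items() if k not in("frame","K","eye")})
    for q in("jig","bar","wing","screwdriver","gel_bottle","pen_cup"):
        for d in silhouettes(n,q)[:4]:
            m=d["pixels"];ys,xs=np.nonzero(m);print(n,q,round(d["p"],2),d["rect"],m.sum(),"bgr",f["frame"][m].mean(0).round(),unproj(f,[xs.mean(),ys.mean()],0.01).round(3))
E
```

```text
pics
{'time_s': 0.0, 'joints': array([ 1.20038919,  0.43520884,  0.0249542 ,  1.57412917, -0.01159691,
        1.13398679, -0.07510613]), 'joint_velocities': array([ 0.00072744, -0.00133802,  0.0009394 , -0.00040148, -0.00094329,
        0.00052631,  0.00082849]), 'tau': array([-1.52838138e-04, -6.67858243e+01,  9.84452069e-01, -3.14456141e+01,
       -6.06998219e-02,  4.28040465e-02,  1.64003327e-04]), 'position': array([ 0.16529782, -0.60249123,  0.40394091]), 'tcp_rot': array([ 3.14145401e+00,  1.58122350e-03, -1.30304724e+00]), 'wrist_force': array([0.31069618, 0.13501911, 0.06049585]), 'torque': array([-0.01456527, -0.04197596, -0.04511305]), 'opening': 0.09170654546945309}
scene [1.16635734 0.4673226  0.58293742] [[409.58803402   0.         278.85797693]
 [  0.         409.58803402 215.73994357]
 [  0.           0.           1.        ]] {'rotation': array([ 0.99059639, -0.01885404,  2.16496237])}Traceback (most recent call last):
  File "<stdin>", line 7, in <module>
  File "h.py", line 9, in unproj
    return e+d*((z-e[2])/d[:,2:])
                         ~^^^^^^
IndexError: too many indices for array: array is 1-dimensional, but 2 were indexed
```

```bash
sed -i 's/np.array(f\["rotation"\])/Rm(f)/' h.py; cat >> h.py <<'E'
from scipy.spatial.transform import Rotation as Ro
def Rm(f): return Ro.from_euler("xyz",f["rotation"]).as_matrix()
E
python3 - <<'E'
from h import *
F=[]
for n in("scene","top"):
    f=grab_frame(n);cv2.imwrite(f"pics/{n}0.png",f["frame"]);F.append(f["frame"]);print(n,f["eye"],f["rotation"])
    for q in("jig","bar","wing","screwdriver","gel_bottle","pen_cup"):
        for d in silhouettes(n,q)[:4]:
            m=d["pixels"];ys,xs=np.nonzero(m);print(n,q,round(d["p"],2),d["rect"],m.sum(),"bgr",f["frame"][m].mean(0).round(),unproj(f,[[xs.mean(),ys.mean()]],0.01).round(3))
E
```

```text
scene [1.16635734 0.4673226  0.58293742] [ 0.99059639 -0.01885404  2.16496237]
scene jig 0.84 [216.0, 232.4, 128.6, 77.3] 4625 bgr [70. 67. 65.] [[0.593 0.113 0.01 ]]
scene bar 0.91 [209.3, 164.8, 39.7, 29.2] 558 bgr [82. 45. 70.] [[ 0.362 -0.242  0.01 ]]
scene bar 0.81 [149.7, 180.7, 57.3, 30.0] 817 bgr [102. 103.  99.] [[ 0.509 -0.294  0.01 ]]
scene bar 0.81 [143.6, 225.8, 77.0, 31.6] 1382 bgr [49. 80. 43.] [[ 0.655 -0.141  0.01 ]]
scene bar 0.49 [253.3, 185.2, 39.6, 27.8] 249 bgr [31. 33. 94.] [[ 0.409 -0.07   0.01 ]]
scene wing 0.59 [295.9, 238.0, 13.9, 26.2] 238 bgr [33. 33. 33.] [[0.522 0.111 0.01 ]]
scene wing 0.17 [148.5, 180.0, 59.8, 31.0] 849 bgr [103. 104. 100.] [[ 0.508 -0.292  0.01 ]]
scene screwdriver 0.57 [253.3, 193.6, 24.7, 18.9] 283 bgr [37. 39. 95.] [[ 0.409 -0.071  0.01 ]]
scene gel_bottle 0.67 [253.7, 188.3, 30.4, 23.5] 282 bgr [39. 40. 96.] [[ 0.402 -0.07   0.01 ]]
scene gel_bottle 0.55 [442.8, 218.5, 42.4, 72.5] 1947 bgr [89. 94. 94.] [[0.325 0.421 0.01 ]]
scene pen_cup 0.92 [435.1, 274.3, 63.6, 89.1] 3379 bgr [35. 36. 37.] [[0.527 0.467 0.01 ]]
scene pen_cup 0
[... 364 characters left out ...]
253.6, 74.8, 54.0] 1447 bgr [121.  63. 103.] [[ 0.352 -0.25   0.01 ]]
top bar 0.23 [85.8, 239.2, 46.4, 28.9] 1054 bgr [101. 106. 106.] [[0.425 0.452 0.01 ]]
top wing 0.59 [227.1, 177.7, 11.9, 11.6] 77 bgr [31. 30. 28.] [[0.595 0.152 0.01 ]]
top screwdriver 0.82 [317.8, 240.5, 10.3, 68.5] 452 bgr [ 45.  48. 129.] [[ 0.403 -0.068  0.01 ]]
top gel_bottle 0.68 [81.3, 236.0, 50.9, 29.8] 1088 bgr [101. 107. 107.] [[0.425 0.452 0.01 ]]
top gel_bottle 0.59 [227.0, 180.2, 17.6, 8.1] 91 bgr [34. 33. 32.] [[0.594 0.15  0.01 ]]
top pen_cup 0.79 [68.3, 154.6, 54.4, 44.4] 1344 bgr [33. 34. 33.] [[0.608 0.493 0.01 ]]
top pen_cup 0.21 [83.2, 238.3, 49.0, 28.6] 1087 bgr [101. 107. 107.] [[0.425 0.453 0.01 ]]
```

View pics/top0.png

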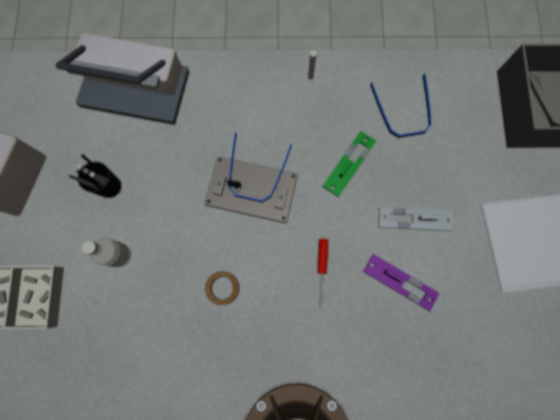

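View pics/scene0.png

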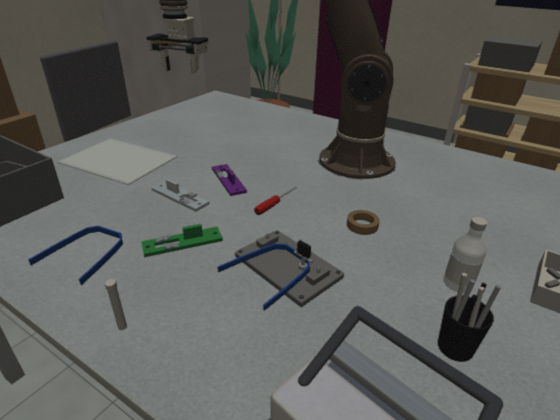

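```bash
cat >> h.py <<'E'
from scipy.optimize import minimize
def rect(x0,x1,y0,y1,z): return [((a,b,z),(c,d,z)) for (a,b),(c,d) in zip([(x0,y0),(x1,y0),(x1,y1),(x0,y1)],[(x1,y0),(x1,y1),(x0,y1),(x0,y0)])]
mm=lambda L:[tuple(np.array(p)/1000 for p in s) for s in L]
JIG=mm(rect(-55,75,-105,105,16)+rect(-25,25,-89,-67,32)+rect(-25,25,67,89,32))
BAR=mm(rect(-25,25,-90,90,10)+rect(-10,10,7,63,10)+rect(-5,5,-48,-4,42)+rect(-25,25,-90,90,0))
def samp(E,n=25): return np.concatenate([a+(b-a)*np.linspace(0,1,n)[:,None] for a,b in E])
def tf(P,p,z=0):
    c,s=np.cos(p[2]),np.sin(p[2]);return P@np.array([[c,-s,0],[s,c,0],[0,0,1]]).T+[p[0],p[1],z]
def grad(f,s):
    g=cv2.GaussianBlur(f["frame"].astype(np.float32),(0,0),s)
    return np.sqrt((cv2.Sobel(g,-1,1,0)**2+cv2.Sobel(g,-1,0,1)**2).sum(2))
def fit(fs,E,p,z=0):
    P=samp(E)
    for s in(2.5,1.2,.7):
        G=[grad(f,s) for f in fs]
        def c(q):
            t=0
            for f,g in zip(fs,G):
                u=proj(f,tf(P,q,z)).astype(np.float32);t-=np.sqrt(cv2.remap(g,u[:,:1],u[:,1:],1)).mean()
            return t
        p=minimize(c,p,method="Nelder-Mead",options=dict(initial_simplex=np.array(p)+np.array([[0,0,0],[.008,0,0],[0,.008,0],[0,0,.08]])*(s/2.5+.2),xatol=1e-5)).x
    return p
def draw(f,E,p,col,k=4,z=0,im=None):
    im=cv2.resize(f["frame"],None,fx=k,fy=k,interpolation=2) if im is None else im
    for a,b in E:
        q=((proj(f,tf(np.array([a,b]),p,z))+.5)*k-.5).astype(int);cv2.line(im,tuple(map(int,q[0])),tuple(map(int,q[1])),col,1)
    return im
E
python3 - <<'E'
from h import *
s=grab_frame("scene");t=grab_frame("top")
ims=[]
for nm,E,u,z,yaw in(("jig",JIG,(252,190),.016,-.25),("bar",BAR,(416,219),.01,0.)):
    p0=list(unproj(t,[u],z)[0][:2])+[yaw];print(nm,np.round(p0,4))
    for l,fs in(("top",[t]),("scene",[s]),("both",[t,s])):
        p=fit(fs,E,p0);print(l,p.round(4))
        if l=="top":pt=p
    for f in(t,s):
        im=draw(f,E,p,(0,255,255),6);c=proj(f,[[p[0],p[1],.02]])[0]*6
        x,y=int(c[0]),int(c[1]);ims.append(cv2.resize(im[y-300:y+300,x-350:x+350],(400,300),interpolation=3))
cv2.imwrite("pics/fit0.png",np.vstack([np.hstack(ims[:2]),np.hstack(ims[2:])]))
E
```

```text
jig [ 0.5752  0.1039 -0.25  ]
top [ 0.5648  0.1064 -0.2269]
scene [ 0.5842  0.1166 -0.245 ]
both [ 0.5726  0.1101 -0.234 ]
bar [ 0.5008 -0.3004  0.    ]
top [ 0.4978 -0.2917 -0.1283]
scene [ 0.5139 -0.2851 -0.1418]
both [ 0.5048 -0.296  -0.06  ]
```

View pics/fit0.png

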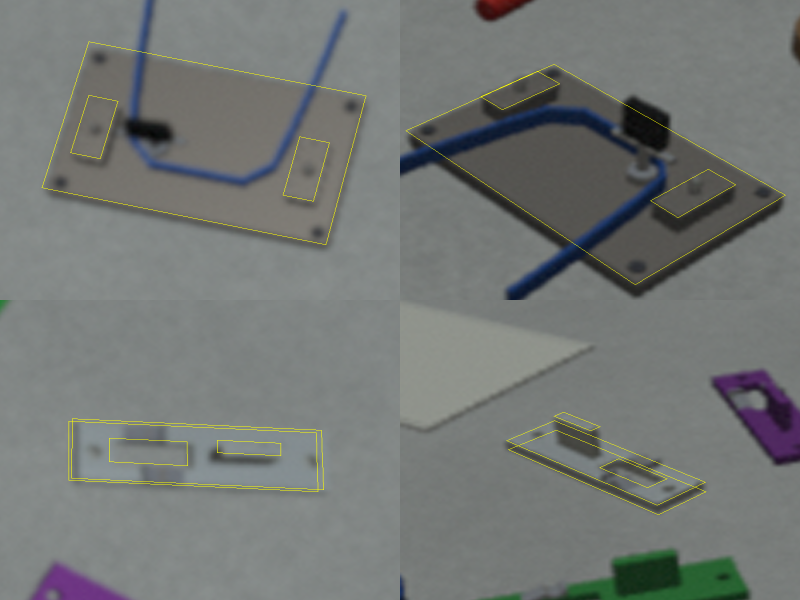

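```bash
cat >> h.py <<'E'
from scipy.optimize import differential_evolution
BAR2=mm(rect(-25,25,-90,90,10)+[((-10,7,10),(10,7,10)),((-10,63,10),(10,63,10))])
def defit(fs,E,p,z=0,w=(.015,.015,.12),s=.8):
    P=samp(E,40);G=[np.minimum(grad(f,s),60) for f in fs]
    def c(q):
        t=0
        for f,g in zip(fs,G):
            u=proj(f,tf(P,q,z)).astype(np.float32);t-=np.sqrt(cv2.remap(g,u[:,:1],u[:,1:],1)).mean()
        return t
    o=differential_evolution(c,[(a-b,a+b) for a,b in zip(p,w)],seed=1,tol=1e-6,maxiter=150);return o.x,o.fun
E
python3 - <<'E'
from h import *
s=grab_frame("scene");t=grab_frame("top")
ims=[]
for nm,E,p0 in(("jig",JIG,[.5726,.110,-.234]),("bar",BAR2,[.502,-.294,-.03])):
    for l,fs in(("top",[t]),("scene",[s]),("both",[t,s])):
        p,v=defit(fs,E,p0);print(nm,l,p.round(4),round(v,2))
    for f in(t,s):
        im=draw(f,E if nm=="jig" else BAR2+BAR[8:12],p,(0,255,255),8);c=proj(f,[[p[0],p[1],.02]])[0]*8
        x,y=int(c[0]),int(c[1]);ims.append(im[y-150:y+150,x-200:x+200] if nm=="bar" else cv2.resize(im[y-375:y+375,x-500:x+500],(400,300),interpolation=3))
ims[2]=cv2.resize(ims[2],(400,300))
cv2.imwrite("pics/fit1.png",np.vstack([np.hstack(ims[:2]),np.hstack(ims[2:])]))
E
```

```text
jig top [ 0.5652  0.106  -0.2279] -6.69
jig scene [ 0.5784  0.1103 -0.33  ] -7.31
jig both [ 0.5732  0.1117 -0.2388] -13.51
bar top [ 0.5034 -0.3002 -0.0442] -6.83
bar scene [ 0.5052 -0.2837 -0.0765] -7.47
bar both [ 0.5035 -0.3    -0.0475] -14.11
```

View pics/fit1.png

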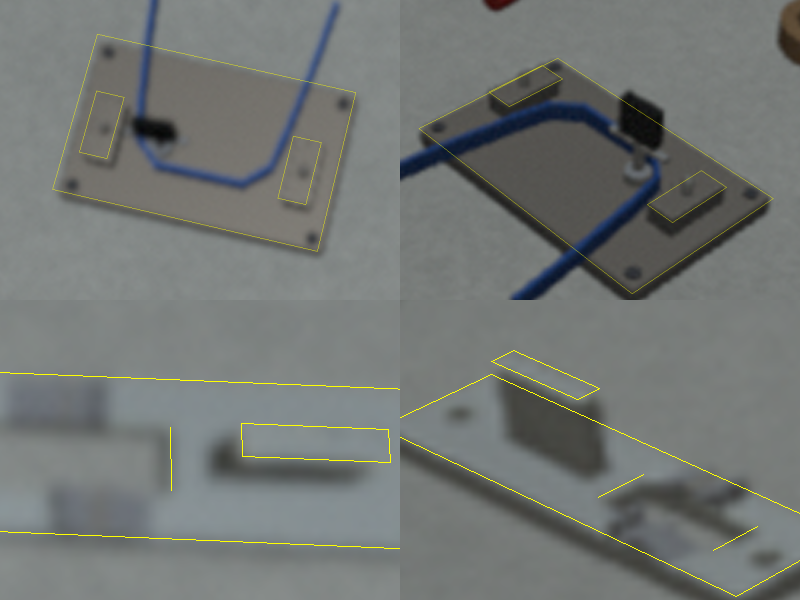

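The picture shows the jig outline matching its base edges in both views, and the bar fit matching the silver plate (its slot is on the +y side). Poses: jig ≈ (0.573, 0.111, −0.239) and bar ≈ (0.5035, −0.300, −0.0475). Next I move above the rib.

Call:
step_arm --slide '[[0.337,0.2765,-0.1],[0.337,0.2765,-0.1],[0.337,0.2765,-0.1],[0.337,0.2765,-0.1],[0.337,0.2765,-0.1],[0.337,0.2765,-0.1],[0.337,0.2765,-0.1],[0.337,0.2765,-0.1],[0.337,0.2765,-0.1],[0.337,0.2765,-0.1],[0.337,0.2765,-0.1],[0.337,0.2765,-0.1]]' --dr '[[0,0,1.2555],[0,0,1.2555],[0,0,1.2555],[0,0,1.2555],[0,0,1.2555],[0,0,1.2555],[0,0,1.2555],[0,0,1.2555],[0,0,1.2555],[0,0,1.2555],[0,0,1.2555],[0,0,1.2555]]' --fingers '[1,1,1,1,1,1,1,1,1,1,1,1]'

```text
time_s: 2.5
position: [0.5017, -0.3271, 0.305]
tcp_rot: [3.141, -0.0, -0.049]
wrist_force: [-0.7, -0.3, 0.2]
opening: 0.0918
```

Call:
step_arm --slide '[[0,0,-0.05],[0,0,-0.09],[0,0,-0.105],[0,0,-0.112],[0,0,-0.112],[0,0,-0.112],[0,0,-0.112],[0,0,-0.112],[0,0,-0.112],[0,0,-0.112],[0,0,-0.112],[0,0,-0.112]]' --dr '[[0,0,0],[0,0,0],[0,0,0],[0,0,0],[0,0,0],[0,0,0],[0,0,0],[0,0,0],[0,0,0],[0,0,0],[0,0,0],[0,0,0]]' --fingers '[1,1,1,1,1,0,0,0,0,0,0,0]' --squeeze 40

```text
time_s: 4.0
position: [0.5024, -0.3262, 0.1927]
tcp_rot: [-3.142, 0.0, -0.048]
wrist_force: [-0.4, -0.0, -0.4]
opening: 0.0265
```

```bash
python3 - <<'E'
from h import *
o=r.observe();print({k:np.round(o[k],4) for k in("position","tcp_rot","wrist_force","torque","opening")})
E
```

```text
{'position': array([ 0.5024, -0.3262,  0.1927]), 'tcp_rot': array([-3.1416,  0.    , -0.0476]), 'wrist_force': array([-0.3879, -0.0226, -0.4373]), 'torque': array([ 0.0276, -0.119 , -0.0414]), 'opening': np.float64(0.0265)}
```

Still closing.

Call:
step_arm --slide '[[0,0,0],[0,0,0],[0,0,0],[0,0,0],[0,0,0.02],[0,0,0.06],[0,0,0.1],[0,0,0.11],[0,0,0.11],[0,0,0.11]]' --dr '[[0,0,0],[0,0,0],[0,0,0],[0,0,0],[0,0,0],[0,0,0],[0,0,0],[0,0,0],[0,0,0],[0,0,0]]' --fingers '[0,0,0,0,0,0,0,0,0,0]'

```text
time_s: 5.25
position: [0.5017, -0.326, 0.3009]
tcp_rot: [-3.14, 0.003, -0.048]
wrist_force: [0.5, 0.2, -5.2]
opening: 0.0098
```

Call:
step_arm --slide '[[0.005,0.03,0],[0.012,0.075,0],[0.02,0.125,0],[0.028,0.175,0],[0.035,0.225,0],[0.043,0.275,0],[0.051,0.325,0],[0.058,0.37,0],[0.063,0.4,0],[0.065,0.412,0],[0.065,0.412,0],[0.065,0.412,0]]' --dr '[[0,0,-0.02],[0,0,-0.04],[0,0,-0.06],[0,0,-0.08],[0,0,-0.1],[0,0,-0.12],[0,0,-0.14],[0,0,-0.16],[0,0,-0.18],[0,0,-0.191],[0,0,-0.191],[0,0,-0.191]]' --fingers '[0,0,0,0,0,0,0,0,0,0,0,0]'

```text
time_s: 6.75
position: [0.5673, 0.0839, 0.3022]
tcp_rot: [3.14, 0.001, -0.24]
wrist_force: [0.3, 0.1, -4.5]
opening: 0.0095
```

```bash
python3 - <<'E'
from h import *
o=r.observe();print({k:np.round(o[k],4) for k in("position","tcp_rot","wrist_force","torque","opening")})
s=grab_frame("scene");t=grab_frame("top")
J=[.573,.1115,-.239];ims=[]
for f in(t,s):
    z=o["position"][2]-.193
    im=draw(f,JIG,J,(0,255,255),8);im=draw(f,BAR2+BAR[12:],J,(0,0,255),8,z,im)
    x,y=map(int,proj(f,[[J[0],J[1],.06]])[0]*8);ims.append(cv2.resize(im[y-450:y+450,x-450:x+450],(400,400),interpolation=3))
cv2.imwrite("pics/hover.png",np.hstack(ims))
E
```

```text
{'position': array([0.5673, 0.0839, 0.3022]), 'tcp_rot': array([ 3.140e+00,  7.000e-04, -2.403e-01]), 'wrist_force': array([ 0.2508,  0.1213, -4.474 ]), 'torque': array([-0.113 , -0.0902, -0.0386]), 'opening': np.float64(0.0095)}
```

View pics/hover.png

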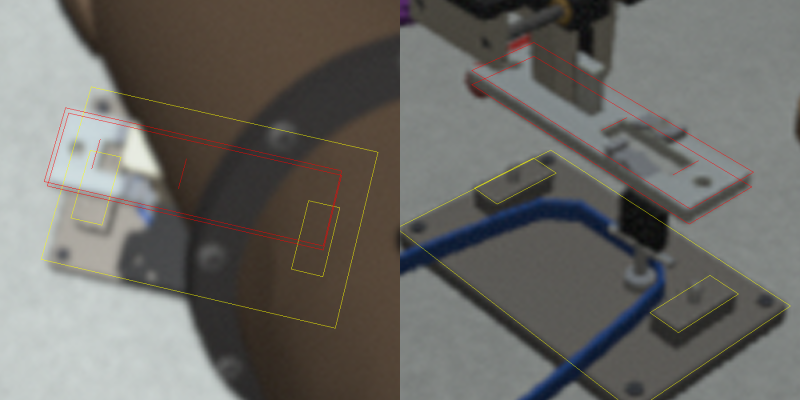

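```bash
cat > icp.py <<'E'
from h import *
from scipy.optimize import least_squares
JT=mm(rect(-55,75,-105,105,16)+rect(-25,25,-89,-67,32)+rect(-25,25,67,89,32))
JS=JT+mm([((75,-105,0),(75,105,0)),((-55,105,0),(75,105,0))])
BS=mm(rect(-25,25,-90,90,10)+[((25,-90,0),(25,90,0)),((-25,90,0),(25,90,0))])
BS=[e for i,e in enumerate(BS)]
def T(P,p,piv):
    R=Ro.from_euler("xyz",[p[4],0,p[2]]).as_matrix();return (P-piv)@R.T+[p[0],p[1],p[3]]+Ro.from_euler("z",p[2]).apply(piv)
# p=[x,y,yaw,z,tilt]
def icp(views,p,free,sig,piv=np.zeros(3),w=4,it=8,clip=.04,ends=.08):
    p=np.array(p,float);p0=p.copy();free=list(free)
    for k in range(it):
        obs=[]
        for f,E in views:
            g=cv2.cvtColor(f["frame"],cv2.COLOR_BGR2GRAY).astype(np.float32)
            for a,b in E:
                P=a+(b-a)*np.linspace(ends,1-ends,30)[:,None]
                u=proj(f,T(P,p,piv));d=u[-1]-u[0];n=np.array([-d[1],d[0]])/np.linalg.norm(d)
                ww=w if k<3 else w/2
                o=np.arange(-ww-1,ww+1.01,.25)
                q=(u[:,None]+o[None,:,None]*n).astype(np.float32)
                v=cv2.GaussianBlur(cv2.remap(g,q[...,0],q[...,1],2),(0,0),sigmaX=2,sigmaY=1.5)
                D=np.abs(np.gradient(v,axis=1))[:,4:-4];oo=o[4:-4]
                i=D.argmax(1);ok=(D.max(1)>clip*20)&(i>0)&(i<len(oo)-1)
                if ok.sum()>4: obs.append((f,P[ok],n,(u+oo[i][:,None]*n)[ok]))
        def res(x):
            pp=p.copy();pp[free]=x
            return np.concatenate([((proj(f,T(P,pp,piv))-t)@n) for f,P,n,t in obs]+[4*(pp-p0)/np.array(sig)])
        s=least_squares(res,p[free],loss="soft_l1",f_scale=.4,x_scale=[.001 if j in(0,1,3) else .01 for j in free])
        p[free]=s.x
    r_=np.abs(res(s.x)[:-5]);return p,np.median(r_),len(r_)
S5=[1e3]*3+[.003,.05]
E
python3 - <<'E'
from icp import *
s=grab_frame("scene");t=grab_frame("top")
s0=dict(s,frame=cv2.imread("pics/scene0.png"));t0=dict(t,frame=cv2.imread("pics/top0.png"))
J=[.573,.1115,-.239,0,0]
for l,v in(("top0",[(t0,JT)]),("scene0",[(s0,JS)]),("scene",[(s,JS)]),("both",[(t0,JT),(s0,JS)])):
    print("jig",l,[np.round(x,4) for x in icp(v,J,(0,1,2),S5)])
B=[.5035,-.300,-.0475,0,0]
for l,v in(("top0",[(t0,BS[:4])]),("scene0",[(s0,BS)]),("both",[(t0,BS[:4]),(s0,BS)])):
    print("bar0",l,[np.round(x,4) for x in icp(v,B,(0,1,2),S5)])
o=r.observe();q=o["position"];yaw=o["tcp_rot"][2];piv=np.array([0,-.026,.034])
b=np.array(q)-[0,0,.159]-Ro.from_euler("z",yaw).apply(piv)
B=[b[0],b[1],yaw,b[2],0];print("kin",np.round(B,4))
print("bar xyyaw",[np.round(x,4) for x in icp([(s,BS)],B,(0,1,2),S5,piv)])
x=icp([(s,BS)],B,(0,1,2,3,4),S5,piv);print("bar all",[np.round(y,4) for y in x])
E
```

```text
jig top0 [array([ 0.5688,  0.1087, -0.2181,  0.    ,  0.    ]), np.float64(0.7423), np.int64(248)]
jig scene0 [array([ 0.572 ,  0.11  , -0.2311,  0.    ,  0.    ]), np.float64(0.2595), np.int64(353)]
jig scene [array([ 0.572 ,  0.1101, -0.2317,  0.    ,  0.    ]), np.float64(0.2581), np.int64(357)]
jig both [array([ 0.5713,  0.1095, -0.2305,  0.    ,  0.    ]), np.float64(0.4971), np.int64(593)]
bar0 top0 [array([ 0.5034, -0.301 , -0.0395,  0.    ,  0.    ]), np.float64(0.2425), np.int64(74)]
bar0 scene0 [array([ 0.5041, -0.2983, -0.0606,  0.    ,  0.    ]), np.float64(0.201), np.int64(148)]
bar0 both [array([ 0.504 , -0.2998, -0.0531,  0.    ,  0.    ]), np.float64(0.2538), np.int64(221)]
kin [ 0.5736  0.1098 -0.2403  0.1097  0.    ]
bar xyyaw [array([ 0.5744,  0.1105, -0.2471,  0.1097,  0.    ]), np.float64(0.2466), np.int64(162)]
bar all [array([ 5.746e-01,  1.105e-01, -2.450e-01,  1.097e-01, -1.000e-04]), np.float64(0.2168), np.int64(163)]
```

Call:
step_arm --slide '[[-0.0021,-0.0005,-0.005],[-0.0021,-0.0005,-0.012],[-0.0021,-0.0005,-0.02],[-0.0021,-0.0005,-0.03],[-0.0021,-0.0005,-0.04],[-0.0021,-0.0005,-0.048],[-0.0021,-0.0005,-0.053],[-0.0021,-0.0005,-0.055],[-0.0021,-0.0005,-0.055],[-0.0021,-0.0005,-0.055],[-0.0021,-0.0005,-0.055]]' --dr '[[0,0,0.0145],[0,0,0.0145],[0,0,0.0145],[0,0,0.0145],[0,0,0.0145],[0,0,0.0145],[0,0,0.0145],[0,0,0.0145],[0,0,0.0145],[0,0,0.0145],[0,0,0.0145]]' --fingers '[0,0,0,0,0,0,0,0,0,0,0]'

```text
time_s: 8.32
position: [0.5654, 0.0853, 0.248]
tcp_rot: [-3.141, -0.001, -0.224]
wrist_force: [-0.3, 0.4, -3.4]
opening: 0.0097
```

```bash
cat > meas.py <<'E'
from icp import *
s=grab_frame("scene");J=[.572,.11,-.231,0,0]
o=r.observe();q=o["position"];yaw=o["tcp_rot"][2];piv=np.array([0,-.026,.034])
b=np.array(q)-[0,0,.159]-Ro.from_euler("z",yaw).apply(piv);B=[b[0],b[1],yaw,b[2],0]
print("tcp",q.round(4),o["tcp_rot"].round(4),o["wrist_force"].round(1),o["torque"].round(2),o["opening"]);print("kin",np.round(B,4))
# jig: base edges only (rests may be hidden)
for nm,E in(("base",JS[:4]+JS[-2:]),("all",JS)): print("jig",nm,[np.round(x,4) for x in icp([(s,E)],J,(0,1,2),S5)])
x1=icp([(s,BS)],B,(0,1,2),S5,piv);x=icp([(s,BS)],B,(0,1,2,3,4),S5,piv)
for y in(x1,x):print("bar",[np.round(k,4) for k in y])
k=8;im=draw(s,JS,J[:3],(0,255,255),k);im=draw(s,BS,x1[0][:3],(0,0,255),k,x1[0][3],im)
c=proj(s,[[J[0],J[1],.03]])[0]*k;X,Y=map(int,c)
import sys;cv2.imwrite(sys.argv[1],cv2.resize(im[Y-480:Y+480,X-640:X+640],(800,600),interpolation=3))
E
python3 meas.py pics/low.png
```

```text
tcp [0.5653 0.0852 0.248 ] [-3.1415e+00 -4.0000e-04 -2.2420e-01] [-0.5  0.6 -2.7] [-0.09 -0.12 -0.01] 0.009725377114487881
kin [ 0.5711  0.1106 -0.2242  0.055   0.    ]
jig base [array([ 0.5812,  0.1078, -0.2233,  0.    ,  0.    ]), np.float64(0.4172), np.int64(142)]
jig all [array([ 0.5715,  0.1102, -0.2372,  0.    ,  0.    ]), np.float64(0.4925), np.int64(346)]
bar [array([ 0.5669,  0.114 , -0.3116,  0.055 ,  0.    ]), np.float64(0.7546), np.int64(130)]
bar [array([ 0.5677,  0.1145, -0.3255,  0.0549,  0.0186]), np.float64(0.5259), np.int64(131)]
```

View pics/low.png

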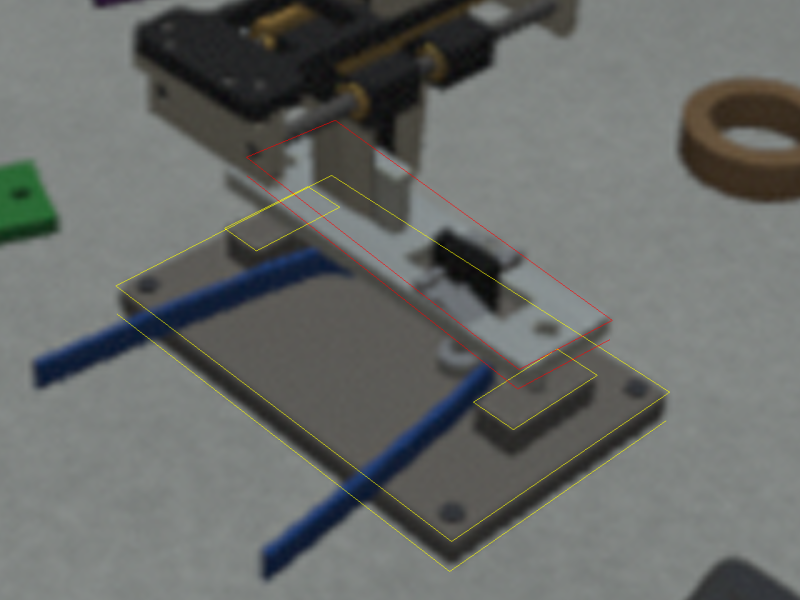

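```bash
cat > meas2.py <<'E'
from icp import *
import sys
s=grab_frame("scene")
o=r.observe();q=o["position"];yaw=o["tcp_rot"][2];piv=np.array([0,-.026,.034])
b=np.array(q)-[0,0,.159]-Ro.from_euler("z",yaw).apply(piv);B=[b[0],b[1],yaw,b[2],0]
print("tcp",q.round(4),o["tcp_rot"].round(4),o["wrist_force"].round(1),o["torque"].round(2),o["opening"].round(4));print("kin",np.round(B,4))
E=[BS[1],BS[2],BS[3],BS[4],BS[5]]
for fr in((0,1),(0,1,2)):
    for w in(2,3):
        x=icp([(s,E)],B,fr,S5,piv,w=w);print("bar",fr,w,[np.round(k,4) for k in x])
x=icp([(s,E)],B,(0,1),S5,piv,w=2)[0]
k=8;im=draw(s,BS,x[:3],(0,0,255),k,x[3])
X,Y=map(int,proj(s,[[B[0],B[1],.05]])[0]*k)
cv2.imwrite(sys.argv[1],im[Y-250:Y+300,X-400:X+400])
E
python3 meas2.py pics/low2.png
```

```text
Traceback (most recent call last):
  File "meas2.py", line 6, in <module>
    print("tcp",q.round(4),o["tcp_rot"].round(4),o["wrist_force"].round(1),o["torque"].round(2),o["opening"].round(4));print("kin",np.round(B,4))
                                                                                                ^^^^^^^^^^^^^^^^^^
AttributeError: 'float' object has no attribute 'round'
```

```bash
sed -i 's/o\["opening"\].round(4)/o["opening"]/' meas2.py; python3 meas2.py pics/low2.png
```

```text
tcp [0.5653 0.0853 0.2479] [-3.1415e+00 -3.0000e-04 -2.2410e-01] [ 0.1 -0.6 -3.3] [-0.1  -0.1  -0.01] 0.009799591831729789
kin [ 0.5711  0.1106 -0.2241  0.0549  0.    ]
bar (0, 1) 2 [array([ 0.5722,  0.1118, -0.2241,  0.0549,  0.    ]), np.float64(0.0114), np.int64(120)]
bar (0, 1) 3 [array([ 0.5706,  0.1044, -0.2241,  0.0549,  0.    ]), np.float64(0.2401), np.int64(115)]
bar (0, 1, 2) 2 [array([ 0.5722,  0.1118, -0.2327,  0.0549,  0.    ]), np.float64(0.1765), np.int64(121)]
bar (0, 1, 2) 3 [array([ 0.5705,  0.1044, -0.2376,  0.0549,  0.    ]), np.float64(0.24), np.int64(110)]
```

View pics/low2.png

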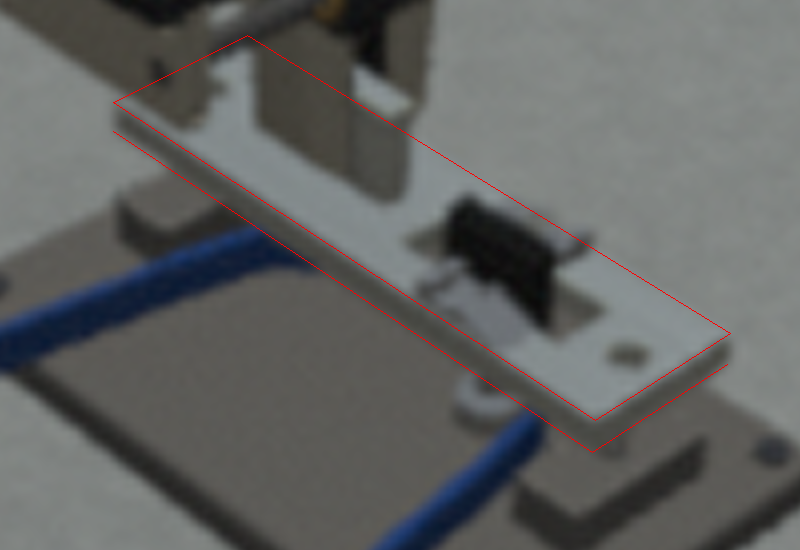

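Call:
step_arm --slide '[[0,-0.0012,0],[0,-0.0012,-0.002],[0,-0.0012,-0.004],[0,-0.0012,-0.005],[0,-0.0012,-0.005],[0,-0.0012,-0.005],[0,-0.0012,-0.005]]' --dr '[[0,0,0],[0,0,0],[0,0,0],[0,0,0],[0,0,0],[0,0,0],[0,0,0]]' --fingers '[0,0,0,0,0,0,0]'

```text
time_s: 9.35
position: [0.5653, 0.0841, 0.2428]
tcp_rot: [-3.142, -0.0, -0.224]
wrist_force: [0.5, 0.5, -4.8]
opening: 0.0095
```

```bash
cat > chk.py <<'E'
from icp import *
s=grab_frame("scene");s0=dict(s,frame=cv2.imread("pics/scene0.png"))
o=r.observe();q=o["position"];yaw=o["tcp_rot"][2];piv=np.array([0,-.026,.034])
b=np.array(q)-[0,0,.159]-Ro.from_euler("z",yaw).apply(piv);B=[b[0],b[1],yaw,b[2],0]
print("tcp",q.round(4),o["tcp_rot"].round(4),o["wrist_force"].round(1));print("kin",np.round(B,4))
for fr in((0,1),(0,1,2)): print([np.round(k,4) for k in icp([(s,BS[1:])],[B[0]+.001,B[1]+.001]+B[2:],fr,S5,piv,w=2)])
x=icp([(s,BS[1:])],[B[0]+.001,B[1]+.001]+B[2:],(0,1,2),S5,piv,w=2)[0]
J=[.572,.11,-.2313]
a=np.linspace(0,2*np.pi,25);circ=lambda R,y,z:[(np.array([R*np.cos(u),y+R*np.sin(u),z]),np.array([R*np.cos(v),y+R*np.sin(v),z])) for u,v in zip(a,a[1:])]
k=16;out=[]
for y in(-.078,.078):
    D=circ(.004,y,.032)+circ(.003,y,.045)+[(np.array([0,y,.032]),np.array([0,y,.045]))]
    im=draw(s0,D,J,(0,255,255),k);X,Y=map(int,proj(s0,tf(np.array([[0,y,.04]]),J))[0]*k);out.append(im[Y-150:Y+150,X-200:X+200])
im=draw(s,circ(.005,.078,.01),x[:3],(0,0,255),k,x[3]);im=draw(s,BS,x[:3],(0,0,255),k,x[3],im)
D=circ(.004,.078,.032)+circ(.003,.078,.045);im=draw(s,D,J,(0,255,255),k,0,im)
X,Y=map(int,proj(s,tf(np.array([[0,.078,.05]]),J))[0]*k);out.append(im[Y-150:Y+150,X-200:X+200])
X,Y=map(int,proj(s,tf(np.array([[0,0,.06]]),J))[0]*k);out.append(cv2.resize(im[Y-600:Y+600,X-800:X+800],(400,300),interpolation=3))
cv2.imwrite("pics/chk.png",np.vstack([np.hstack(out[:2]),np.hstack(out[2:])]))
E
python3 chk.py
```

```text
tcp [0.5653 0.0841 0.2428] [-3.1415e+00 -1.0000e-04 -2.2410e-01] [-0.6  0.3 -4.3]
kin [ 0.571   0.1094 -0.2241  0.0498  0.    ]
[array([ 0.5719,  0.1107, -0.2241,  0.0498,  0.    ]), np.float64(0.0008), np.int64(132)]
[array([ 0.5719,  0.1107, -0.2282,  0.0498,  0.    ]), np.float64(0.0029), np.int64(131)]
```

View pics/chk.png

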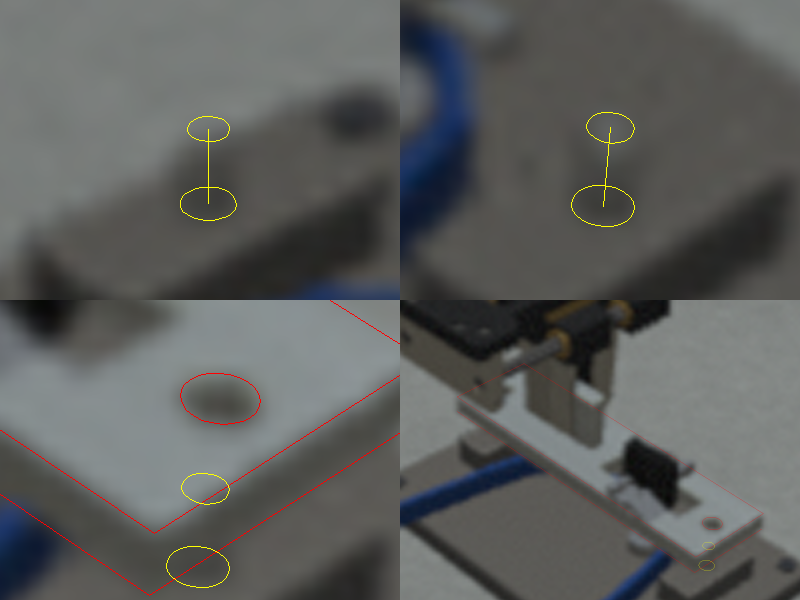

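Call:
step_arm --slide '[[0,-0.0005,-0.001],[0,-0.0005,-0.002],[0,-0.0005,-0.003],[0,-0.0005,-0.004],[0,-0.0005,-0.005],[0,-0.0005,-0.006],[0,-0.0005,-0.007],[0,-0.0005,-0.008],[0,-0.0005,-0.008]]' --dr '[[0,0,0],[0,0,0],[0,0,0],[0,0,0],[0,0,0],[0,0,0],[0,0,0],[0,0,0],[0,0,0]]' --fingers '[0,0,0,0,0,0,0,0,0]'

```text
time_s: 10.52
position: [0.5652, 0.0836, 0.2347]
tcp_rot: [3.142, 0.0, -0.224]
wrist_force: [-0.4, 0.1, -3.9]
opening: 0.01
```

```bash
python3 -c "
from h import *
o=r.observe();print({k:np.round(o[k],4) for k in('position','tcp_rot','wrist_force','torque')})"
```

```text
{'position': array([0.5652, 0.0836, 0.2347]), 'tcp_rot': array([ 3.1415e+00,  1.0000e-04, -2.2400e-01]), 'wrist_force': array([-0.3924,  0.1422, -3.934 ]), 'torque': array([-0.0838, -0.0765,  0.0136])}
```

Call:
step_arm --slide '[[0,0,-0.001],[0,0,-0.002],[0,0,-0.003],[0,0,-0.004],[0,0,-0.005],[0,0,-0.006],[0,0,-0.006]]' --dr '[[0,0,0],[0,0,0],[0,0,0],[0,0,0],[0,0,0],[0,0,0],[0,0,0]]' --fingers '[0,0,0,0,0,0,0]'

```text
time_s: 11.4
position: [0.5652, 0.0836, 0.2287]
tcp_rot: [3.142, 0.0, -0.224]
wrist_force: [-0.2, -0.6, -3.4]
opening: 0.0096
```

```bash
python3 -c "
from h import *
o=r.observe();print({k:np.round(o[k],4) for k in('position','tcp_rot','wrist_force','torque')})"
```

```text
{'position': array([0.5652, 0.0836, 0.2287]), 'tcp_rot': array([ 3.1416e+00,  1.0000e-04, -2.2400e-01]), 'wrist_force': array([-0.2402, -0.5721, -3.4371]), 'torque': array([-0.0957, -0.0767,  0.0033])}
```

Dowels are in without contact (9 mm deep). Lowering the last few mm.

Call:
step_arm --slide '[[0,0,-0.0005],[0,0,-0.001],[0,0,-0.0015],[0,0,-0.002],[0,0,-0.0025],[0,0,-0.003],[0,0,-0.0035],[0,0,-0.0035]]' --dr '[[0,0,0],[0,0,0],[0,0,0],[0,0,0],[0,0,0],[0,0,0],[0,0,0],[0,0,0]]' --fingers '[0,0,0,0,0,0,0,0]'

```text
time_s: 12.4
position: [0.5652, 0.0835, 0.2252]
tcp_rot: [3.142, 0.0, -0.224]
wrist_force: [-0.2, -0.0, -4.4]
opening: 0.0097
```

```bash
python3 -c "
from h import *
o=r.observe();print({k:np.round(o[k],4) for k in('position','tcp_rot','wrist_force','torque')})"
```

```text
{'position': array([0.5652, 0.0835, 0.2252]), 'tcp_rot': array([ 3.1416,  0.    , -0.2241]), 'wrist_force': array([-0.1555, -0.0269, -4.4078]), 'torque': array([-0.1249, -0.03  ,  0.0295])}
```

Call:
step_arm --slide '[[0,0,-0.0003],[0,0,-0.0006],[0,0,-0.0008],[0,0,-0.0008]]' --dr '[[0,0,0],[0,0,0],[0,0,0],[0,0,0]]' --fingers '[0,0,0,0]'

```text
time_s: 12.9
position: [0.5653, 0.0836, 0.2247]
tcp_rot: [3.142, -0.0, -0.224]
wrist_force: [-1.0, -0.2, 1.5]
opening: 0.0097
```

```bash
python3 -c "
from h import *
o=r.observe();print({k:np.round(o[k],4) for k in('position','tcp_rot','wrist_force','torque')})"
```

```text
{'position': array([0.5653, 0.0836, 0.2247]), 'tcp_rot': array([ 3.1416e+00, -2.0000e-04, -2.2410e-01]), 'wrist_force': array([-0.9808, -0.2139,  1.4831]), 'torque': array([-0.1759,  0.2811,  0.0182])}
```

Call:
step_arm --slide '[[0,0,-0.0005],[0,0,-0.0005],[0,0,-0.0002],[0,0,0],[0,0,0],[0,0,0],[0,0,0.01],[0,0,0.03],[0,0,0.06],[0,0,0.08],[0,0,0.08],[0,0,0.08]]' --dr '[[0,0,0],[0,0,0],[0,0,0],[0,0,0],[0,0,0],[0,0,0],[0,0,0],[0,0,0],[0,0,0],[0,0,0],[0,0,0],[0,0,0]]' --fingers '[0,0,0.5,0.5,0.5,0.5,0.5,0.5,0.5,0.5,0.5,0.5]'

```text
time_s: 14.4
position: [0.565, 0.0834, 0.3042]
tcp_rot: [3.141, 0.0, -0.224]
wrist_force: [0.2, 0.2, 0.6]
opening: 0.0461
```

```bash
cat > post.py <<'E'
from icp import *
import sys
o=r.observe();print({k:np.round(o[k],4) for k in('position','tcp_rot','wrist_force','torque')})
s=grab_frame("scene")
J=[.572,.11,-.2313,.032,0];x,m,n=icp([(s,BS[1:])],J,(0,1,2),S5,w=2);print(x.round(4),m,n)
k=8;im=draw(s,BS,x[:3],(0,0,255),k,.032)
X,Y=map(int,proj(s,[[.572,.11,.05]])[0]*k);cv2.imwrite(sys.argv[1],im[Y-300:Y+250,X-400:X+400])
E
python3 post.py pics/seated.png
```

```text
{'position': array([0.565 , 0.0834, 0.3042]), 'tcp_rot': array([ 3.1413e+00,  3.0000e-04, -2.2410e-01]), 'wrist_force': array([0.2343, 0.2269, 0.5687]), 'torque': array([-0.0522, -0.1447,  0.0167])}
[ 0.5724  0.1103 -0.2267  0.032   0.    ] 0.007863610573611702 138
```

View pics/seated.png

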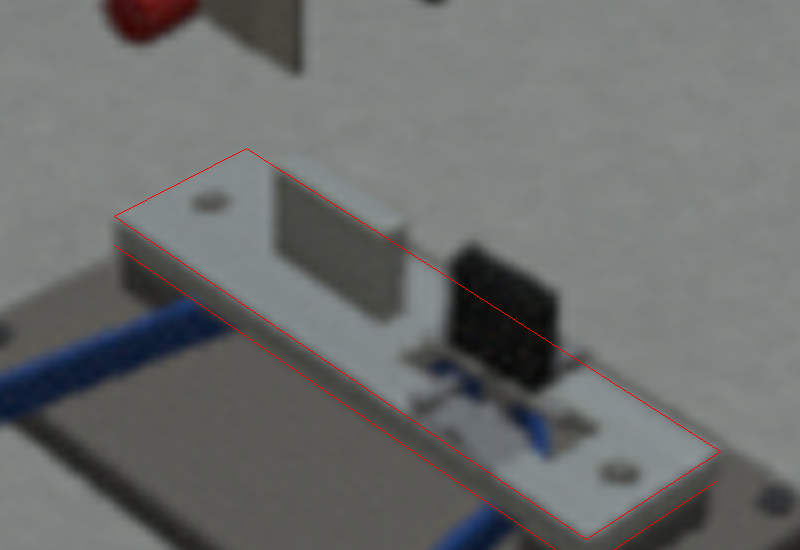

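Seated: the bar outline lies on both rests, and the fit (0.5724, 0.1103, −0.227) is within 0.5 mm of the jig. Now to the wing.

Call:
step_arm --slide '[[0.007,0.03,-0.01],[0.014,0.06,-0.02],[0.014,0.06,-0.03],[0.014,0.06,-0.045],[0.014,0.06,-0.06],[0.014,0.06,-0.07],[0.014,0.06,-0.074],[0.014,0.06,-0.074],[0.014,0.06,-0.074],[0.014,0.06,-0.074]]' --dr '[[0,0,0],[0,0,0],[0,0,0],[0,0,0],[0,0,0],[0,0,0],[0,0,0],[0,0,0],[0,0,0],[0,0,0]]' --fingers '[0.5,0.5,0.5,0.5,0.5,0.5,0.5,0.5,0.5,0.5]'

```text
time_s: 15.7
position: [0.5794, 0.1436, 0.2309]
tcp_rot: [-3.141, -0.001, -0.224]
wrist_force: [-0.2, 0.3, -0.1]
opening: 0.0459
```

```bash
python3 - <<'E'
from h import *
o=r.observe();print({k:np.round(o[k],4) for k in('position','tcp_rot','wrist_force','torque','joints')})
f=grab_frame("scene");k=10;X,Y=map(int,proj(f,[[.58,.144,.07]])[0]*k)
im=cv2.resize(f["frame"],None,fx=k,fy=k,interpolation=2);cv2.imwrite("pics/wing.png",im[Y-300:Y+300,X-400:X+400])
E
```

```text
{'position': array([0.5794, 0.1436, 0.2309]), 'tcp_rot': array([-3.1413e+00, -7.0000e-04, -2.2400e-01]), 'wrist_force': array([-0.1661,  0.2664, -0.1385]), 'torque': array([-0.0757, -0.0689,  0.0158]), 'joints': array([-0.0971,  0.6077, -0.3405,  1.7982,  0.2744,  0.7814, -0.8012])}
```

View pics/wing.png

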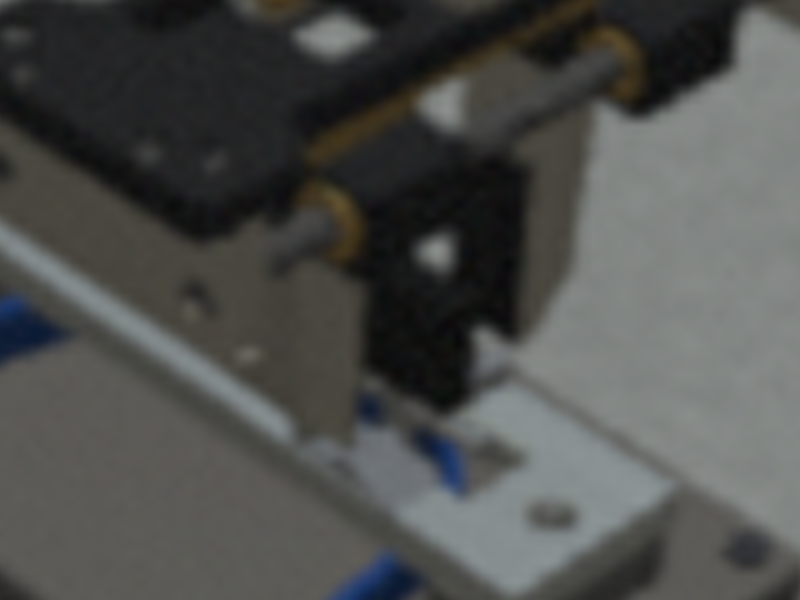

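Call:
step_arm --slide '[[0,0,0],[0,0,0],[0,0,0],[0,0,0],[0,0,0],[0,0,0],[0,0,0],[0,0,0]]' --dr '[[0,0,0],[0,0,0],[0,0,0],[0,0,0],[0,0,0],[0,0,0],[0,0,0],[0,0,0]]' --fingers '[0.08,0.08,0.08,0.08,0.08,0.08,0.08,0.08]' --squeeze 15

```text
time_s: 16.75
position: [0.5791, 0.1436, 0.2304]
tcp_rot: [3.141, 0.0, -0.224]
wrist_force: [-2.0, 0.4, 1.1]
opening: 0.01
```

```bash
cat > st.py <<'E'
from h import *
o=r.observe();print(o["time_s"],{k:np.round(o[k],4) for k in('position','tcp_rot','wrist_force','torque','opening')},o["joints"][[4,6]].round(2))
E
python3 st.py
```

```text
16.75 {'position': array([0.5791, 0.1436, 0.2304]), 'tcp_rot': array([ 3.1415e+00,  4.0000e-04, -2.2400e-01]), 'wrist_force': array([-2.0124,  0.3758,  1.0667]), 'torque': array([ 0.0942,  0.4668, -0.0157]), 'opening': np.float64(0.01)} [ 0.27 -0.8 ]
```

Call:
step_arm --slide '[[0,0,0],[0,0,0],[0,0,0],[0,0,0],[0,0,0],[0,0,0],[0,0,0]]' --dr '[[0,0,0],[0,0,-0.1],[0,0,-0.2],[0,0,-0.3],[0,0,-0.4],[0,0,-0.4],[0,0,-0.4]]' --fingers '[0,0,0,0,0,0,0]'

```text
time_s: 17.62
position: [0.5792, 0.1436, 0.2304]
tcp_rot: [3.141, 0.0, -0.622]
wrist_force: [-2.8, -0.1, 1.2]
opening: 0.0099
```

```bash
python3 st.py
```

```text
17.625 {'position': array([0.5792, 0.1436, 0.2304]), 'tcp_rot': array([ 3.1414e+00,  1.0000e-04, -6.2180e-01]), 'wrist_force': array([-2.8419, -0.1381,  1.1808]), 'torque': array([-0.0044,  0.4908,  0.0477]), 'opening': np.float64(0.0099)} [ 0.19 -1.12]
```

Call:
step_arm --slide '[[0,0,0],[0,0,0],[0,0,0.0003],[0,0,0.0003]]' --dr '[[0,0,-0.05],[0,0,-0.1],[0,0,-0.15],[0,0,-0.15]]' --fingers '[0,0,0,0]'

```text
time_s: 18.12
position: [0.5792, 0.1436, 0.2305]
tcp_rot: [3.141, 0.0, -0.772]
wrist_force: [-2.3, 0.2, -1.0]
opening: 0.01
```

```bash
python3 st.py
```

```text
18.125 {'position': array([0.5792, 0.1436, 0.2305]), 'tcp_rot': array([ 3.1413e+00,  1.0000e-04, -7.7250e-01]), 'wrist_force': array([-2.2559,  0.2105, -0.9612]), 'torque': array([ 0.0691,  0.2471, -0.0058]), 'opening': np.float64(0.01)} [ 0.16 -1.25]
```

Call:
step_arm --slide '[[0,0,0],[0,0,0],[0,0,0]]' --dr '[[0,0,-0.03],[0,0,-0.05],[0,0,-0.05]]' --fingers '[0,0,0]'

```text
time_s: 18.5
position: [0.5792, 0.1435, 0.2308]
tcp_rot: [3.141, -0.0, -0.824]
wrist_force: [-1.8, 0.3, -0.5]
opening: 0.0097
```

```bash
python3 st.py
```

```text
18.5 {'position': array([0.5792, 0.1435, 0.2308]), 'tcp_rot': array([ 3.1415e+00, -1.0000e-04, -8.2410e-01]), 'wrist_force': array([-1.8284,  0.2521, -0.5051]), 'torque': array([0.0088, 0.4493, 0.0451]), 'opening': np.float64(0.0097)} [ 0.15 -1.29]
```

Call:
step_arm --slide '[[0,0,0],[0,0,0],[0,0,0]]' --dr '[[0,0,-0.03],[0,0,-0.05],[0,0,-0.05]]' --fingers '[0,0,0]'

```text
time_s: 18.88
position: [0.5792, 0.1435, 0.231]
tcp_rot: [3.142, -0.0, -0.874]
wrist_force: [-3.7, -1.2, 3.4]
opening: 0.0102
```

```bash
python3 st.py
```

```text
18.875 {'position': array([0.5792, 0.1435, 0.231 ]), 'tcp_rot': array([ 3.1415e+00, -2.0000e-04, -8.7430e-01]), 'wrist_force': array([-3.7127, -1.2369,  3.3623]), 'torque': array([-0.1417,  0.7932,  0.1364]), 'opening': np.float64(0.0102)} [ 0.14 -1.33]
```

Call:
step_arm --slide '[[0,0,0.0004],[0,0,0.0008],[0,0,0.0008]]' --dr '[[0,0,-0.05],[0,0,-0.1],[0,0,-0.1]]' --fingers '[0,0,0]'

```text
time_s: 19.25
position: [0.5792, 0.1435, 0.2318]
tcp_rot: [3.142, -0.0, -0.974]
wrist_force: [-4.1, -0.8, 6.0]
opening: 0.0097
```

```bash
python3 st.py
```

```text
19.25 {'position': array([0.5792, 0.1435, 0.2318]), 'tcp_rot': array([ 3.1415e+00, -3.0000e-04, -9.7400e-01]), 'wrist_force': array([-4.1148, -0.7743,  6.0109]), 'torque': array([-0.191 ,  0.8663,  0.0658]), 'opening': np.float64(0.0097)} [ 0.11 -1.41]
```

Call:
step_arm --slide '[[0,0,0.0006],[0,0,0.0011],[0,0,0.0011]]' --dr '[[0,0,-0.05],[0,0,-0.1],[0,0,-0.1]]' --fingers '[0,0,0]'

```text
time_s: 19.62
position: [0.5793, 0.1435, 0.2329]
tcp_rot: [-3.142, -0.0, -1.073]
wrist_force: [-4.5, -1.2, 5.4]
opening: 0.01
```

```bash
python3 st.py
```

```text
19.625 {'position': array([0.5793, 0.1435, 0.2329]), 'tcp_rot': array([-3.1416e+00, -3.0000e-04, -1.0733e+00]), 'wrist_force': array([-4.532 , -1.1637,  5.3821]), 'torque': array([-0.261 ,  0.8737,  0.0457]), 'opening': np.float64(0.01)} [ 0.09 -1.49]
```

Call:
step_arm --slide '[[0,0,0.0005],[0,0,0.001],[0,0,0.001],[0,0,0.001]]' --dr '[[0,0,-0.05],[0,0,-0.1],[0,0,-0.1],[0,0,-0.1]]' --fingers '[0,0,0,0]'

```text
time_s: 20.12
position: [0.5793, 0.1434, 0.2336]
tcp_rot: [3.141, -0.0, -1.173]
wrist_force: [-3.5, -0.9, 3.8]
opening: 0.0099
```

```bash
python3 st.py
```

```text
20.125 {'position': array([0.5793, 0.1434, 0.2336]), 'tcp_rot': array([ 3.1415e+00, -2.0000e-04, -1.1725e+00]), 'wrist_force': array([-3.4715, -0.9347,  3.7794]), 'torque': array([-0.2025,  0.6837,  0.0118]), 'opening': np.float64(0.0099)} [ 0.07 -1.57]
```

Call:
step_arm --slide '[[0,0,0.0004],[0,0,0.0007],[0,0,0.0007],[0,0,0.0007]]' --dr '[[0,0,-0.05],[0,0,-0.1],[0,0,-0.1],[0,0,-0.1]]' --fingers '[0,0,0,0]'

```text
time_s: 20.62
position: [0.5793, 0.1434, 0.2341]
tcp_rot: [3.141, -0.0, -1.273]
wrist_force: [-2.1, -1.1, -1.1]
opening: 0.0099
```

```bash
python3 st.py
```

```text
20.625 {'position': array([0.5793, 0.1434, 0.2341]), 'tcp_rot': array([ 3.1414e+00, -2.0000e-04, -1.2726e+00]), 'wrist_force': array([-2.104 , -1.1397, -1.0563]), 'torque': array([-0.2133,  0.3193, -0.0051]), 'opening': np.float64(0.0099)} [ 0.05 -1.65]
```

Call:
step_arm --slide '[[0,0,-0.0002],[0,0,-0.0002],[0,0,-0.0002],[0,0,-0.0002],[0,0,-0.0002]]' --dr '[[0,0,0],[0,0,-0.07],[0,0,-0.14],[0,0,-0.2],[0,0,-0.2]]' --fingers '[0,0,0,0,0]'

```text
time_s: 21.25
position: [0.5793, 0.1434, 0.2341]
tcp_rot: [3.142, -0.0, -1.473]
wrist_force: [-1.2, -2.0, -1.4]
opening: 0.0098
```

```bash
python3 st.py
```

```text
21.25 {'position': array([0.5793, 0.1434, 0.2341]), 'tcp_rot': array([ 3.1415e+00, -4.0000e-04, -1.4735e+00]), 'wrist_force': array([-1.1761, -2.0324, -1.4349]), 'torque': array([-0.416 ,  0.3058, -0.047 ]), 'opening': np.float64(0.0098)} [ 0.   -1.81]
```

Call:
step_arm --slide '[[0,0,-0.0003],[0,0,-0.0003],[0,0,-0.0003],[0,0,-0.0003],[0,0,-0.0003]]' --dr '[[0,0,-0.05],[0,0,-0.1],[0,0,-0.15],[0,0,-0.2],[0,0,-0.2]]' --fingers '[0,0,0,0,0]'

```text
time_s: 21.88
position: [0.5793, 0.1433, 0.2334]
tcp_rot: [3.141, -0.001, -1.673]
wrist_force: [0.7, -2.7, -6.2]
opening: 0.0104
```

```bash
python3 st.py
```

```text
21.875 {'position': array([0.5793, 0.1433, 0.2334]), 'tcp_rot': array([ 3.1415e+00, -6.0000e-04, -1.6725e+00]), 'wrist_force': array([ 0.6934, -2.6726, -6.1926]), 'torque': array([-0.419 , -0.0648, -0.0013]), 'opening': np.float64(0.0104)} [-0.04 -1.97]
```

Call:
step_arm --slide '[[0,0,-0.0004],[0,0,-0.0008],[0,0,-0.0012],[0,0,-0.0012]]' --dr '[[0,0,-0.04],[0,0,-0.08],[0,0,-0.1],[0,0,-0.1]]' --fingers '[0,0,0,0]'

```text
time_s: 22.38
position: [0.5793, 0.1433, 0.2326]
tcp_rot: [-3.142, -0.001, -1.774]
wrist_force: [-0.4, -3.2, -6.0]
opening: 0.0099
```

```bash
python3 st.py
```

```text
22.375 {'position': array([0.5793, 0.1433, 0.2326]), 'tcp_rot': array([-3.1416e+00, -5.0000e-04, -1.7744e+00]), 'wrist_force': array([-0.3886, -3.1983, -5.9733]), 'torque': array([-0.8102, -0.0081, -0.0057]), 'opening': np.float64(0.0099)} [-0.06 -2.05]
```

Call:
step_arm --slide '[[0,0,-0.0004],[0,0,-0.0008],[0,0,-0.0011],[0,0,-0.0011]]' --dr '[[0,0,-0.01],[0,0,-0.02],[0,0,-0.02],[0,0,-0.02]]' --fingers '[0,0,0,0]'

```text
time_s: 22.88
position: [0.5793, 0.1433, 0.2315]
tcp_rot: [3.142, -0.0, -1.794]
wrist_force: [-0.1, -5.8, -5.3]
opening: 0.0099
```

```bash
python3 st.py
```

```text
22.875 {'position': array([0.5793, 0.1433, 0.2315]), 'tcp_rot': array([ 3.1416e+00, -4.0000e-04, -1.7942e+00]), 'wrist_force': array([-0.1041, -5.8257, -5.2511]), 'torque': array([-1.1121,  0.0512, -0.0205]), 'opening': np.float64(0.0099)} [-0.07 -2.07]
```

Call:
step_arm --slide '[[0,0,-0.0003],[0,0,-0.0005],[0,0,-0.0005]]' --dr '[[0,0,0],[0,0,0],[0,0,0]]' --fingers '[0,0,0]'

```text
time_s: 23.25
position: [0.5793, 0.1433, 0.2313]
tcp_rot: [-3.142, -0.0, -1.794]
wrist_force: [-0.6, -4.7, -2.2]
opening: 0.0101
```

```bash
python3 st.py
```

```text
23.25 {'position': array([0.5793, 0.1433, 0.2313]), 'tcp_rot': array([-3.1415e+00, -3.0000e-04, -1.7943e+00]), 'wrist_force': array([-0.6263, -4.749 , -2.2016]), 'torque': array([-1.1649,  0.2861, -0.0246]), 'opening': np.float64(0.0101)} [-0.07 -2.07]
```

The wing is bottoming in the groove (z about +1 mm, with the load leaving the hand). Next I release with a small opening so the fingers stay clear of the rib, then rise.

Call:
step_arm --slide '[[0,0,-0.0002],[0,0,-0.0002],[0,0,-0.0002],[0,0,-0.0002],[0,0,-0.0002],[0,0,0.005],[0,0,0.02],[0,0,0.045],[0,0,0.08],[0,0,0.12],[0,0,0.12],[0,0,0.12]]' --dr '[[0,0,0],[0,0,0],[0,0,0],[0,0,0],[0,0,0],[0,0,0],[0,0,0],[0,0,0],[0,0,0],[0,0,0],[0,0,0],[0,0,0]]' --fingers '[0,0.24,0.24,0.24,0.24,0.24,0.24,0.24,0.24,0.24,0.24,0.24]'

```text
time_s: 24.75
position: [0.579, 0.1435, 0.3514]
tcp_rot: [-3.141, 0.0, -1.794]
wrist_force: [-0.4, -0.4, 0.0]
opening: 0.0221
```

```bash
python3 st.py; python3 post.py pics/final.png
```

```text
24.75 {'position': array([0.579 , 0.1435, 0.3514]), 'tcp_rot': array([-3.1413e+00,  3.0000e-04, -1.7941e+00]), 'wrist_force': array([-0.4218, -0.3595,  0.0298]), 'torque': array([0.0646, 0.0265, 0.0234]), 'opening': np.float64(0.0221)} [-0.05 -2.08]
{'position': array([0.579 , 0.1435, 0.3514]), 'tcp_rot': array([-3.1413e+00,  3.0000e-04, -1.7941e+00]), 'wrist_force': array([-0.4218, -0.3595,  0.0298]), 'torque': array([0.0646, 0.0265, 0.0234])}
[ 0.5724  0.1103 -0.2277  0.032   0.    ] 0.011783972290595468 134
```

View pics/final.png

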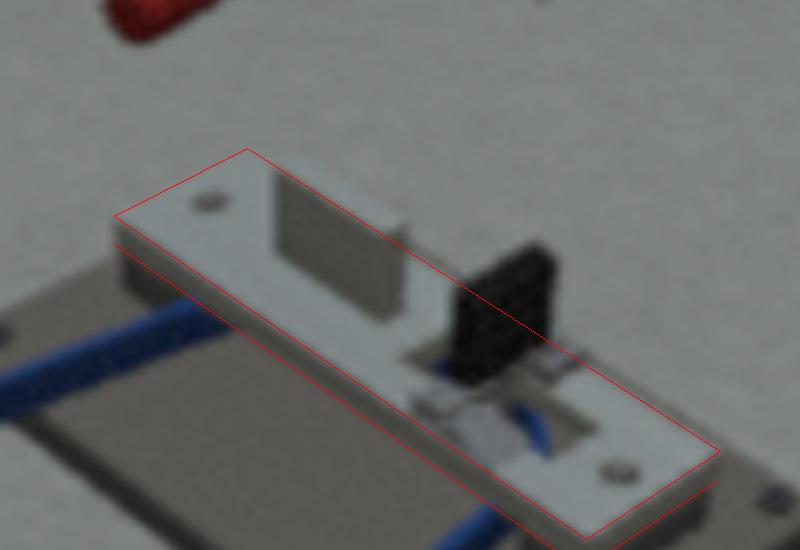

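The picture shows the bar unmoved on its rests and the blade lying across it, with the pin in the tracks. I'm handing in.

```bash
python3 -c "
from plant import r
print(r.close_job())"
```

```text
the job is handed in; nothing more can be done
None
```

The bar is clamped and I handed the job in at about 25 s of the 72 s allowed; the hand-in gives no verdict.

- **Seating the bar:** I picked up the silver bar by its rib and lowered it over the wing and both dowels. It met the rests with only about 5 N. In the last camera fit it was within about 0.5 mm and 0.005 rad of the jig's fitted pose.
- **Turning the wing:** I turned it 1.57 rad clockwise in small steps, raising the hand about 4 mm up the ramp and lowering it about 3 mm into the groove. On the ramp the wrist force showed the pin pressing on the bar at roughly 5–11 N, well under the 25 N limit. This is worked out from the wrist force and the spring, not measured directly.
- **End state:** The last picture shows the blade lying across the bar and the bar unmoved. The hand's height at release puts the wing at about 44 mm above the jig. The gripper is open and about 120 mm above the wing.

**Disagreements and gaps:**
- Some early single-camera pose fits disagreed by several mm, as did one fit with the gripper in view. I replaced those with tighter fits checked against the picture.
- The camera and the arm's own readings differed by about 1 mm, within the stated calibration.
- The groove depth rests on hand height and the force leaving the hand.
- I did not re-measure the bystanders. The arm's path stayed clear of them.

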